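Feel for the free cell in the flap-covered sample crate and stow the bottle in it

ROBOT

A 7-joint arm with a two-finger parallel gripper is mounted at the origin on the work surface. World frame = base frame: x ahead of the robot, y to its left, z up, the work surface at z = 0. Lengths are in m, angles in rad, forces in N, time in s.
With the tool pointing down it reaches from about 0.425 to 0.875 m from the base axis. Payload 9.9 kg.
Tool frame: the origin (TCP) lies between the finger pads; the fingertips stand tcp_to_tips ahead of it and the grasp point (between the pads) lies 8 mm behind it (tcp_to_tips is the distance from the TCP to the fingertips, in m); z points along the fingers, y is the direction in which the jaws open and shut (so a half turn about z gives the same grasp; the last joint's range is limited). The gripper opens to 85 mm and grips with 20 to 120 N. Pads are 22 mm wide; open, the fingers measure 114 mm over their backs; the gripper's body (76 mm by 85 mm) begins 54 mm behind the grasp point. The pads swing forward as they close: fully open they stand 13 mm farther back than shut.
Start: joints at [-1.356, 0.576, 0.025, 1.437, -0.015, 1.129, -0.057], TCP at [0.199, 0.645, 0.242] pointing down, gripper open.
Joint ranges: [-2.76, 2.76], [-0.34, 2.15], [-1.52, 1.57], [0.19, 2.46], [-1.09, 4.23], [0.17, 1.99], [-2.82, 2.82]. Speed limits (rad/s): [2.22, 2.22, 3.01, 3.01, 3.14, 3.14, 3.14].

INTERFACE

Orientations are given as a unit quaternion [w, x, y, z].
In Python, from workcell import * gives the robot as it stands. The module is installed in compiled form; this text tells all that it offers.
- The arm moves only by the tool arm_command, never from a script. Its argument "steps" is a list of rows, each an object with "travel": the shift along the world's x, y, z in m, a list of three; "dr": the turn, a rotation vector about the world's x, y, z in rad, a list of three; "gripper": the finger opening in m, from 0 to 0.0854. A call has 1 to 20 rows; each row is the pose to reach, as a shift and turn from the pose measured when the call began; what a row does not reach only later rows make up. A row lasts 1/8 s, in which the tool goes at most 62.5 mm and 10.7 degrees, less where a joint would pass 70% of its speed; a pose out of reach is approached as far as the arm can. A call with a gripper value outside its range is refused whole. The fingers move at their own pace and stop on an object; "force" is the grip in N (left out, the last holds). Time passes only in rows, so rows that repeat a pose let the fingers close. It gives the time, the measured TCP pose, the force and the opening at its end, in the units of the state.
- state(): the state, without advancing time (a new reading comes with each control period).
- read_camera(name): name is "scene" or "top" or "wrist"; returns a dict with "color" (400x640x3 uint8, red, green, blue), "fx", "fy", "cx", "cy" (pixels), "rvec" (rotation vector, rad) and "tvec" (3), from world to camera coordinates, as OpenCV has them; the wrist camera has in their place "hand_eye" (4x4, takes a point from camera to tool coordinates, whose origin is the TCP and whose axes are the flange's). Camera axes: x right, y down, z forward; pixel columns grow to the right and rows downward; lengths in m; the calibration is good to about 2 mm. The wrist camera is an equidistant fisheye: a pixel r from the principal point sees the ray r / f radians off the axis. A picture is of the moment at which its call begins: read the wrist's pose just before it. There is no depth.
- close_job(): hands the job in, once; it reports no verdict.
The state is a dict: "time": time; "joint_positions": joint angles; "qvel": joint speeds; "tau": joint torques, N m; "tcp_pos": TCP position; "eef_rot": TCP orientation; "force": force on the tool from outside, world axes, zero at the start; "ft_torque": the same for the moment, N m; "opening": finger opening in m.
Only numpy, scipy, OpenCV 4.12 (cv2) and the standard library are available. Lean on these libraries where they do the work, as an engineer would, in place of code of your own. Each camera call takes 0.05 s, during which the arm holds its last target.

TASK

One cell of the sloping crate is still free under its flap; short pots are hidden in the other three. Leaving the green-capped bottle where it stands, feel through the flaps with the empty fingers, gently enough not to crush a pot into its foam, until they reach more than halfway down into the free cell; then lift the green-capped bottle and push it down through that flap until it stands on the cell's floor, without dropping it. Leave the other things where they are.

Things in the scene. Friction and masses are not known exactly. Their poses are not given: they have to be found in the camera images.
- rack: Fixed white block with a row of four flap-covered cells, 218 (y) x 58 mm, on a grey foot 236 x 120 x 6 mm. It slopes 32 degrees towards the robot: own z is the cells' axis, out of the mouths (up, back to the robot); y along the row, cell 1 to cell 4 (52 mm apart); x up the slope. Origin: middle of the row in the plane of the mouths (top face), 78 mm above the table.
- bottle: The green-capped sample bottle, upright on the slate mat (6 mm thick): round, 85 mm tall, glass 30 mm across up to 58 mm, above that a green cap 32 mm across; about 80 g. Origin: centre of its underside; z along it towards the cap.
- cell1 (a point): Centre of the mouth of cell 1, in the block's top face; axes as the block's. The cell is 42 x 42 mm inside, 50 mm deep to a hard floor, walls 8 to 10 mm. A green flap 39 mm long, 3 mm thick, flush with the top face and hinged at the upper (+x) edge, closes it: it swings into the cell when pushed (about 1 N) and springs back.
- cell2 (a point): Centre of the mouth of cell 2, in the block's top face; axes as the block's. The cell is 42 x 42 mm inside, 50 mm deep to a hard floor, walls 8 to 10 mm. Flap as on cell 1. In three of the four cells a pot's lid lies 9 mm below the mouth; the fourth is free down to the floor.
- cell3 (a point): Centre of the mouth of cell 3, in the block's top face; axes as the block's. The cell is 42 x 42 mm inside, 50 mm deep to a hard floor, walls 8 to 10 mm. Flap as on cell 1.
- cell4 (a point): Centre of the mouth of cell 4, in the block's top face; axes as the block's. The cell is 42 x 42 mm inside, 50 mm deep to a hard floor, walls 8 to 10 mm. Flap as on cell 1.
- pot_a (a joint): How far one of the three hidden pots (34 mm across, rigid white lid) is pressed into the foam under it, along the cell's axis (m, 0 at rest, 0.012 at most). The foam yields from 2.4 N on, 1.2 N per mm. Which cell it is in is not told.
- pot_b (a joint): How far one of the three hidden pots (34 mm across, rigid white lid) is pressed into the foam under it, along the cell's axis (m, 0 at rest, 0.012 at most). The foam yields from 2.4 N on, 1.2 N per mm. Which cell it is in is not told.
- pot_c (a joint): How far one of the three hidden pots (34 mm across, rigid white lid) is pressed into the foam under it, along the cell's axis (m, 0 at rest, 0.012 at most). The foam yields from 2.4 N on, 1.2 N per mm. Which cell it is in is not told.
- bottle_orange: A bystander, loose: bottle of the same shape with an orange cap, upright on the mat. Origin: centre of its underside.
- bottle_blue: A bystander, loose: bottle of the same shape with a blue cap, upright on the mat. Origin: centre of its underside.
- beaker: A bystander, loose: glass beaker, 68 mm across, 85 mm tall. Origin: centre of its underside.
- dishes: A bystander, loose: stack of three shallow glass dishes, 90 mm across, 44 mm tall. Origin: centre of the underside.
- spare_cap: A bystander, loose: black cap lying on the table, 38 mm across, 12 mm tall. Origin: centre of the underside.
- spatula: A bystander, loose: spatula lying flat on the table.

How it is judged:
On the way, in this order (a step that is already met when the one before it is completed fails the run):
1. the empty fingers have reached well into the free cell (tips about 25 mm or more below its mouth) while the bottle still stands where it was (within 10 mm) (((z of the grasp point in the frame of cell1 below -0.005 m and distance between the grasp point and cell1 below 0.028 m) or (z of the grasp point in the frame of cell2 below -0.005 m and distance between the grasp point and cell2 below 0.028 m) or (z of the grasp point in the frame of cell3 below -0.005 m and distance between the grasp point and cell3 below 0.028 m) or (z of the grasp point in the frame of cell4 below -0.005 m and distance between the grasp point and cell4 below 0.028 m)) and distance of bottle from where it was at the start of the episode below 0.01 m), for 0.05 s.
2. the bottle is lifted, its underside at least 50 mm above the table (height (world z) of bottle above 0.05 m), for 0.1 s.
At the end, for the whole second after the job is handed in: The green-capped bottle stands cap outwards in a cell, its underside at least 43 mm below the mouth (floor at 50 mm) and within 14 mm of the cell's axis in x and y, leaning less than 17 degrees from the cell's axis, at rest and released (((z of bottle in the frame of cell1 below -0.043 m and x of bottle in the frame of cell1 between -0.014 and 0.014 m and y of bottle in the frame of cell1 between -0.014 and 0.014 m) or (z of bottle in the frame of cell2 below -0.043 m and x of bottle in the frame of cell2 between -0.014 and 0.014 m and y of bottle in the frame of cell2 between -0.014 and 0.014 m) or (z of bottle in the frame of cell3 below -0.043 m and x of bottle in the frame of cell3 between -0.014 and 0.014 m and y of bottle in the frame of cell3 between -0.014 and 0.014 m) or (z of bottle in the frame of cell4 below -0.043 m and x of bottle in the frame of cell4 between -0.014 and 0.014 m and y of bottle in the frame of cell4 between -0.014 and 0.014 m)) and angle between the z axis of bottle and the z axis of rack, either way round below 0.3 rad and z of rack in the frame of bottle above 0 m and linear speed of bottle below 0.02 m/s and contact force between the fingers and bottle below 0.1 N); the robot touches nothing.
It fails at once if a hidden pot is pressed more than 10 mm into its foam (about 14 N) (value of joint any of pot_a, pot_b, pot_c above 0.01 m).
It fails at once if the bottle falls free (faster than 0.5 m/s while not held) (linear speed of bottle above 0.5 m/s and contact force between the fingers and bottle below 0.1 N).
It fails at once if another bottle, the beaker, the dishes, the spare cap or the spatula is moved more than 30 mm (distance of any of bottle_orange, bottle_blue, beaker, dishes, spare_cap, spatula from where it was at the start of the episode above 0.03 m).
It also fails if it takes over 58 s, if anything falls off the work surface, if the arm or the gripper's body presses on something with over 40 N, if the wrist force passes 120 N, or if a joint passes its speed limit or range.

## Working session

There is one attempt and no reset: what is moved stays moved. The work goes in short steps, Python scripts to look and compute and a tool call to move; the robot and the scene stay as the last step left them, time stands still between calls to the robot, and variables do not carry over. Pictures are saved under pics/ and viewed, and the job is handed in when it is done.

Besides the shell and the picture viewer there is one more tool, called after "Call:" as name([rows], argument=value, ...), one row to a line, values as JSON. arm_command: Moves the arm, as the interface text tells. Its arguments: {"type":"object","properties":{"steps":{"type":"array"},"force":{"type":"number"}},"required":["steps"]}

```bash
mkdir -p pics; ls; python3 - <<'E'
from workcell import *
import cv2,numpy as np
s=state()
for k,v in s.items(): print(k,v)
try: print(tcp_to_tips)
except Exception as e: print(e)
for n in ["scene","top"]:
    c=read_camera(n)
    print(n,{k:np.round(v,4).tolist() for k,v in c.items() if k!='color'})
    cv2.imwrite(f"pics/{n}0.png",c["color"][:,:,::-1])
    np.savez(f"{n}0.npz",**c)
E
```

```text
pics
time 0.0
joint_positions [-1.3558143   0.57652662  0.02484016  1.43787791 -0.01499995  1.12896696
 -0.05651258]
qvel [ 0.00027029  0.00213497  0.00106608  0.00088129 -0.00063612  0.00061968
  0.00106337]
tau [-1.21749610e-03 -7.65769601e+01  2.25009710e+00 -2.85984331e+01
  1.53935904e-02  1.22326717e-02  4.27469661e-05]
tcp_pos [0.19856026 0.64470758 0.24145685]
eef_rot [-7.86056337e-05  1.48823429e-01  9.88863465e-01 -7.93273009e-04]
force [-0.54161448  0.26570644  0.04226656]
ft_torque [ 0.01077263 -0.01703326 -0.01454094]
opening 0.08558604814928548
0.011
scene {'fx': 361.0131, 'fy': 361.0131, 'cx': 324.2068, 'cy': 194.6526, 'rvec': [1.3194, 2.3401, -0.8313], 'tvec': [0.262, -0.3629, 1.383]}
top {'fx': 458.6265, 'fy': 458.6265, 'cx': 312.275, 'cy': 199.4903, 'rvec': [2.1579, -2.1607, 0.1573], 'tvec': [0.0476, 0.5799, 1.018]}
```

View pics/scene0.png

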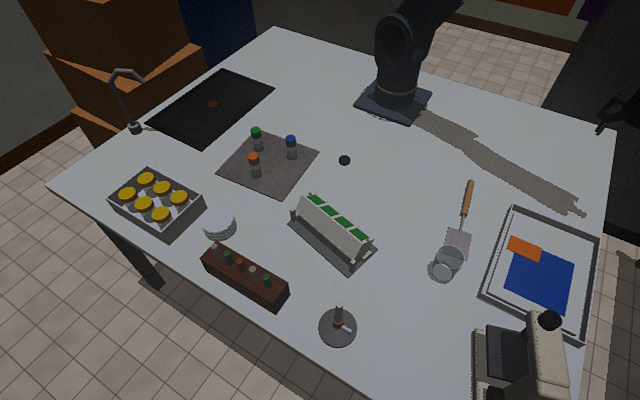

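View pics/top0.png

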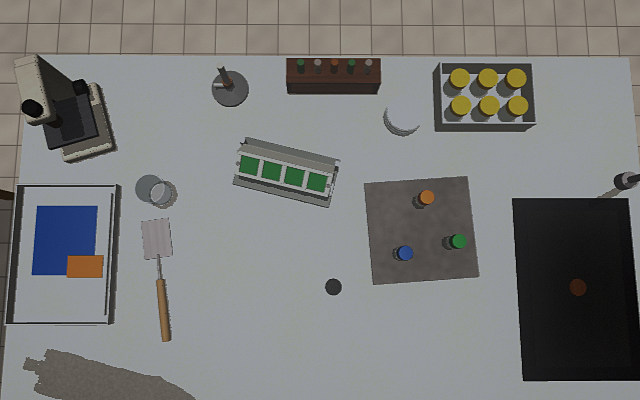

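The top view shows the green cap near (458,241), orange (427,197), blue (404,253), and the four green flaps at about (249,166) to (317,181). The scene view shows the same layout. I'll measure from these.

```bash
cat > h.py <<'E'
import numpy as np,cv2
from scipy.spatial.transform import Rotation as R
def load(n): return dict(np.load(n))
def proj(c,P):
    K=np.array([[c['fx'],0,c['cx']],[0,c['fy'],c['cy']],[0,0,1.]])
    return cv2.projectPoints(np.array(P,float).reshape(-1,1,3),c['rvec'],c['tvec'],K,None)[0].reshape(-1,2)
def ray(c,uv):
    M=cv2.Rodrigues(np.array(c['rvec'],float))[0]; t=np.array(c['tvec'],float)
    d=M.T@np.array([(uv[0]-c['cx'])/c['fx'],(uv[1]-c['cy'])/c['fy'],1.]); return -M.T@t,d/np.linalg.norm(d)
def onz(c,uv,z):
    o,d=ray(c,uv); return o+d*(z-o[2])/d[2]
def tri(c1,u1,c2,u2):
    o1,d1=ray(c1,u1);o2,d2=ray(c2,u2)
    A=np.stack([d1,-d2],1);s=np.linalg.lstsq(A,o2-o1,rcond=None)[0]
    a=o1+s[0]*d1;b=o2+s[1]*d2
    return (a+b)/2,np.linalg.norm(a-b)
def blobs(img,lo,hi,amin=20):
    hsv=cv2.cvtColor(img,cv2.COLOR_RGB2HSV)
    m=cv2.inRange(hsv,np.array(lo),np.array(hi))
    n,l,st,ce=cv2.connectedComponentsWithStats(m)
    return [(ce[i].round(1),st[i].tolist()) for i in range(1,n) if st[i][4]>=amin],m
E
python3 - <<'E'
from h import *
for n in ['scene0','top0']:
    c=load(n+'.npz'); print(n,ray(c,(320,200)))
    print(proj(c,[[0,0,0],[.199,.645,.242],[.6,0,0]]))
    for nm,lo,hi in [('green',(45,80,40),(80,255,255)),('blue',(108,120,60),(125,255,255)),('orange',(5,150,80),(15,255,255))]:
        print(nm,*blobs(c['color'],lo,hi)[0],sep='\n ')
c=load('scene0.npz')['color'];cv2.imwrite('pics/s1.png',cv2.resize(c[100:280,190:400,::-1],None,fx=3.6,fy=3.3,interpolation=cv2.INTER_CUBIC))
c=load('top0.npz')['color'];cv2.imwrite('pics/t1.png',cv2.resize(c[120:300,220:490,::-1],None,fx=2.9,fy=2.9,interpolation=cv2.INTER_CUBIC))
E
```

```text
scene0 (array([1.12237869, 0.37367166, 0.84472393]), array([-0.52324193, -0.33089001, -0.78532139]))
[[392.59742551  99.92880639]
 [616.73509702 143.46988899]
 [307.6260264  206.8055871 ]]
green
 (array([255.2, 130.7]), [250, 126, 10, 13, 67])
 (array([315.6, 199.4]), [307, 195, 18, 10, 89])
 (array([329.4, 210.4]), [321, 206, 18, 10, 94])
 (array([343.7, 221.9]), [335, 217, 18, 11, 102])
 (array([358.7, 233.9]), [350, 228, 18, 13, 110])
 (array([226.2, 253.1]), [223, 250, 7, 7, 31])
 (array([265.8, 276.4]), [263, 274, 7, 6, 35])
blue
 (array([290.1, 137.8]), [286, 135, 9, 7, 51])
 (array([541.3, 280.2]), [504, 250, 70, 67, 2918])
orange
 (array([99.1,  0.8]), [88, 0, 21, 4, 45])
 (array([173.9,  59.3]), [144, 43, 57, 38, 435])
 (array([47.5, 52.3]), [44, 50, 8, 6, 22])
 (array([89.5, 70.5]), [57, 58, 54, 25, 303])
 (array([125.8,  83.7]), [114, 76, 27, 17, 261])
 (array([ 93.5, 118.6]), [70, 106, 52, 27, 305])
 (array([252.5, 155.6]), [248, 152, 10, 8, 66])
 (array([524.2, 248.3]), [507, 235, 35, 27, 489])
 (array([238.8, 260.5]), [236, 258, 7, 6, 31])
top0 (array([0.44091044, 0.06110367, 1.08479242]), array([ 0.13048007, -0.03032277, -0.99098712]))
[[333.71579526 460.72061696]
 [-30.42881429 401.79591448]
 [331.6351417  193.25658645]]
green
 (array([300.2,  61.4]), [297, 59, 7, 6, 35])
 (array([351.4,  61.7]), [348, 59, 7, 7, 35])
 (array([248.7, 164.9]), [239, 156, 20, 19, 284])
 (array([271.2, 170.5]), [262, 161, 20, 20, 283])
 (array([293.8, 176. ]), [284, 167, 21, 19, 280])
 (array([316.5, 181.7]), [307, 172, 20, 20, 282])
 (array([458.8, 240.6]), [452, 234, 15, 14, 169])
blue
 (array([ 62. , 236.5]), [32, 206, 65, 69, 3656])
 (array([405.1, 252.5]), [398, 246, 15, 14, 165])
orange
 (array([334.5,  61.5]), [332, 59, 6, 6, 32])
 (array([427.9, 195.4]), [420, 190, 14, 14, 107])
 (array([ 84.4, 266. ]), [67, 255, 36, 22, 733])
```

View pics/s1.png

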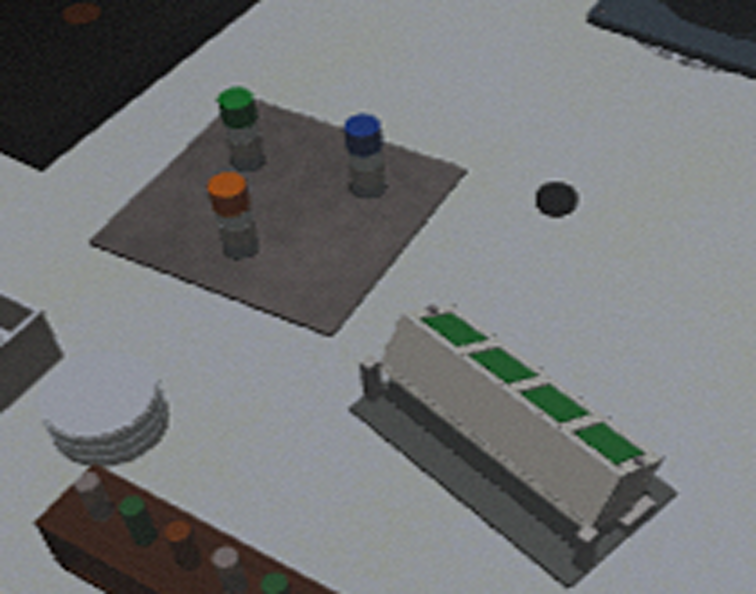

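View pics/t1.png

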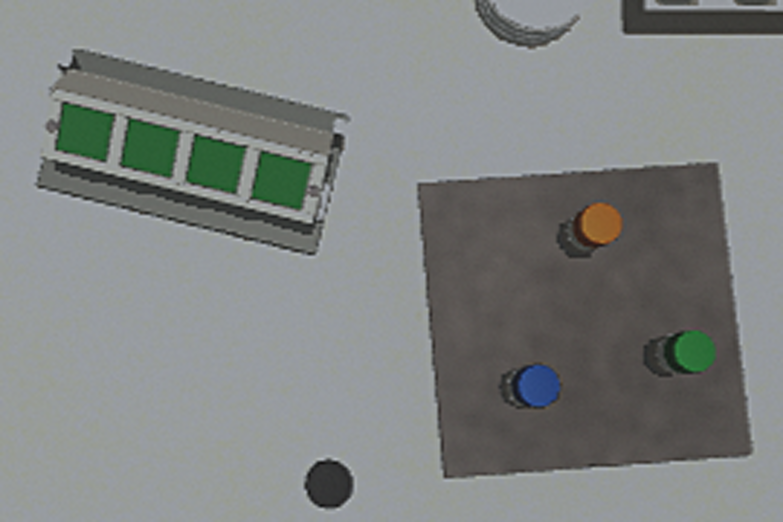

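```bash
python3 - <<'E'
from h import *
s=load('scene0.npz');t=load('top0.npz')
T=[(316.5,181.7),(293.8,176),(271.2,170.5),(248.7,164.9)]
S=[(315.6,199.4),(329.4,210.4),(343.7,221.9),(358.7,233.9)]
P=[]
for a,b in zip(T,S):
    p,e=tri(t,a,s,b);P.append(p);print(p.round(4),round(e,4),onz(t,a,.078).round(4),onz(s,b,.078).round(4))
P=np.array(P)
print('spacing',np.linalg.norm(np.diff(P,axis=0),axis=1),'centre',P.mean(0), 'yaw',np.degrees(np.arctan2(-(P[3]-P[0])[0],(P[3]-P[0])[1])))
# caps: top centers: use enclosing of top face in bright color
for nm,lo,hi,a in [('green',(45,80,40),(80,255,255),(458.8,240.6)),('blue',(108,120,60),(125,255,255),(405.1,252.5)),('orange',(5,100,60),(15,255,255),(427.9,195.4))]:
    print(nm,onz(t,a,.089).round(4))
for nm,b in [('green',(255.5,128)),('blue',(290.5,137)),('orange',(252.8,155))]:
    print(nm,onz(s,b,.089).round(4))
cap=onz(t,(333.5,287),.012);print('sparecap',cap)
# mat/foot
print('foot corners', [onz(t,(220+x/2.9,120+y/2.9),.006).round(4) for x,y in [(37,186),(316,254),(347,118),(75,49)]])
E
```

```text
[0.6148 0.0382 0.076 ] 0.0007 [0.6146 0.0379 0.078 ] [0.6159 0.0393 0.078 ]
[0.6275 0.089  0.0762] 0.0011 [0.6274 0.0885 0.078 ] [0.6285 0.0902 0.078 ]
[0.6401 0.1395 0.076 ] 0.001 [0.6399 0.1389 0.078 ] [0.6411 0.1406 0.078 ]
[0.6528 0.1899 0.0763] 0.001 [0.6526 0.1892 0.078 ] [0.6536 0.1907 0.078 ]
spacing [0.05243882 0.05202155 0.05194479] centre [0.63378068 0.11414724 0.07611079] yaw -14.061173445459739
green [ 0.4829 -0.2708  0.089 ]
blue [ 0.4574 -0.153   0.089 ]
orange [ 0.5821 -0.2069  0.089 ]
green [ 0.477  -0.2724  0.089 ]
blue [ 0.4544 -0.1533  0.089 ]
orange [ 0.5773 -0.204   0.089 ]
sparecap [ 0.38006278 -0.00194106  0.012     ]
foot corners [array([0.6211, 0.2355, 0.006 ]), array([0.5648, 0.0069, 0.006 ]), array([ 0.6782, -0.0195,  0.006 ]), array([0.7365, 0.2063, 0.006 ])]
```

```bash
cat >> h.py <<'E'
yw=np.radians(-14.06)
hx=np.array([np.cos(yw),np.sin(yw),0]);RY=np.array([-np.sin(yw),np.cos(yw),0])
a32=np.radians(32)
RX=np.cos(a32)*hx+np.sin(a32)*np.array([0,0,1.]);RZ=np.cross(RX,RY)
# row centre (flap centroids are ~1.5 mm upslope of the cell centres)
RO=np.array([0.6338,0.1141,0.0775])-0.0015*RX
def cell(i): return RO+RY*0.052*(i-2.5)
RT=np.stack([-RX,RY,-RZ],1)
def tcp_for(i,tipdepth,dx=0,dy=0): # tip height above mouth
    return cell(i)+RZ*(tipdepth+0.011)+dx*RX+dy*RY
def go(s,p,Rt=RT):
    R0=R.from_quat(np.roll(s['eef_rot'],-1))
    dr=(R.from_matrix(Rt)*R0.inv()).as_rotvec()
    return (p-s['tcp_pos']).round(4),dr.round(4)
def inrack(s,i):
    d=s['tcp_pos']-cell(i); return np.array([d@RX,d@RY,d@RZ]).round(4)
def show(s,i=None):
    F=np.array(s['force']);print('t',round(s['time'],2),'tcp',s['tcp_pos'].round(4),'open',round(s['opening'],4),'F',F.round(2),'Frack',np.array([F@RX,F@RY,F@RZ]).round(2))
    if i: print('tcp in cell',inrack(s,i),'err',go(s,s['tcp_pos'])[1])
E
python3 - <<'E'
from h import *
from workcell import *
s=state();show(s)
print(RZ,cell(1),cell(4))
print(go(s,tcp_for(4,.06)))
E
```

```text
t 0.1 tcp [0.1985 0.6447 0.2415] open 0.0859 F [-0.7   1.04 -0.16] Frack [-0.88  0.84  0.36]
[-0.51404387  0.12873745  0.8480481 ] [0.61361688 0.03874577 0.07670512] [0.65151519 0.1900723  0.07670512]
(array([ 0.4165, -0.4455, -0.1046]), array([-0.1486, -0.5383,  0.0523]))
```

Call:
arm_command([
  {"travel": [0.03, -0.035, 0], "dr": [0, 0, 0], "gripper": 0.0},
  {"travel": [0.06, -0.07, 0], "dr": [0, 0, 0], "gripper": 0.0},
  {"travel": [0.095, -0.105, 0], "dr": [0, 0, 0], "gripper": 0.0},
  {"travel": [0.13, -0.14, 0], "dr": [-0.02, -0.07, 0.007], "gripper": 0.0},
  {"travel": [0.165, -0.18, 0], "dr": [-0.04, -0.14, 0.014], "gripper": 0.0},
  {"travel": [0.2, -0.22, 0], "dr": [-0.06, -0.21, 0.02], "gripper": 0.0},
  {"travel": [0.235, -0.255, 0], "dr": [-0.08, -0.28, 0.027], "gripper": 0.0},
  {"travel": [0.27, -0.29, 0], "dr": [-0.1, -0.35, 0.034], "gripper": 0.0},
  {"travel": [0.305, -0.325, 0], "dr": [-0.12, -0.42, 0.041], "gripper": 0.0},
  {"travel": [0.335, -0.365, 0], "dr": [-0.135, -0.49, 0.048], "gripper": 0.0},
  {"travel": [0.37, -0.4, 0], "dr": [-0.1486, -0.5383, 0.0523], "gripper": 0.0},
  {"travel": [0.4, -0.44, -0.02], "dr": [-0.1486, -0.5383, 0.0523], "gripper": 0.0},
  {"travel": [0.4165, -0.4455, -0.05], "dr": [-0.1486, -0.5383, 0.0523], "gripper": 0.0},
  {"travel": [0.4165, -0.4455, -0.09], "dr": [-0.1486, -0.5383, 0.0523], "gripper": 0.0},
  {"travel": [0.4165, -0.4455, -0.1046], "dr": [-0.1486, -0.5383, 0.0523], "gripper": 0.0},
  {"travel": [0.4165, -0.4455, -0.1046], "dr": [-0.1486, -0.5383, 0.0523], "gripper": 0.0},
  {"travel": [0.4165, -0.4455, -0.1046], "dr": [-0.1486, -0.5383, 0.0523], "gripper": 0.0},
])

```text
time: 2.22
tcp_pos: [0.6155, 0.1997, 0.1376]
eef_rot: [0.274, 0.118, 0.954, -0.033]
force: [-0.3, 0.7, -0.1]
opening: -0.0003
```

```bash
python3 - <<'E'
from h import *
from workcell import *
import workcell
s=state();show(s,4);print(s['joint_positions'].round(3),workcell.tcp_to_tips)
print('hover->',go(s,tcp_for(4,.01)))
for n in ['scene','top','wrist']:
    c=read_camera(n);cv2.imwrite(f'pics/{n}2.png',c['color'][:,:,::-1]);np.savez(n+'2.npz',**c)
print(c['hand_eye'].round(3),c['fx'],c['cx'],c['cy'])
a=cv2.imread('pics/scene2.png')[140:290,250:450];b=cv2.imread('pics/wrist2.png')
cv2.imwrite('pics/sc2.png',cv2.resize(a,None,fx=4,fy=4,interpolation=cv2.INTER_CUBIC))
E
```

```text
t 2.23 tcp [0.6155 0.1997 0.1376] open -0.0003 F [-0.31  0.67 -0.13] Frack [-0.46  0.57  0.13]
tcp in cell [0.0007 0.0006 0.0714] err [-0.0012  0.0008 -0.0004]
[-0.933  0.592  0.495  2.09   0.826  0.172 -0.035] 0.011
hover-> (array([ 0.0252, -0.0069, -0.0431]), array([-0.0012,  0.0008, -0.0004]))
[[-0.    -0.966 -0.259  0.064]
 [ 1.    -0.     0.    -0.   ]
 [-0.    -0.259  0.966 -0.132]
 [ 0.     0.     0.     1.   ]] 309.70691628693146 318.80086151153165 194.95244644135568
```

View pics/sc2.png

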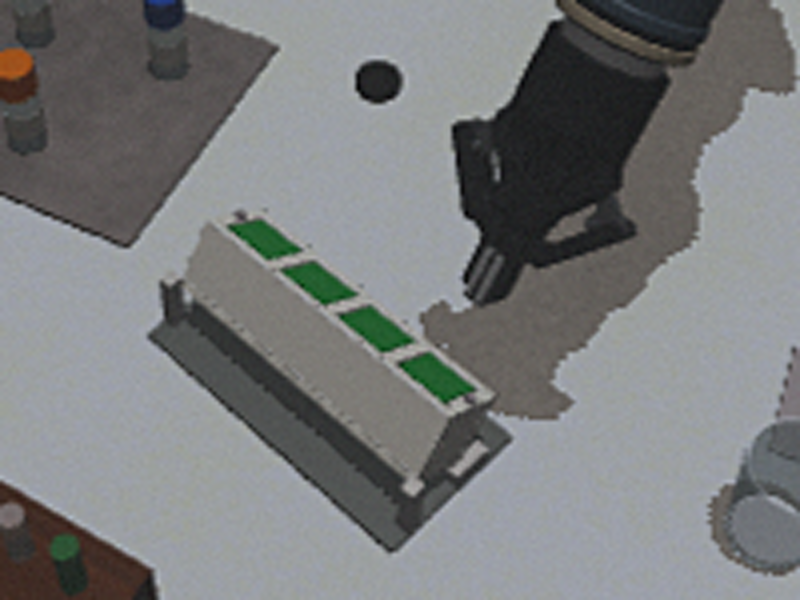

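View pics/wrist2.png

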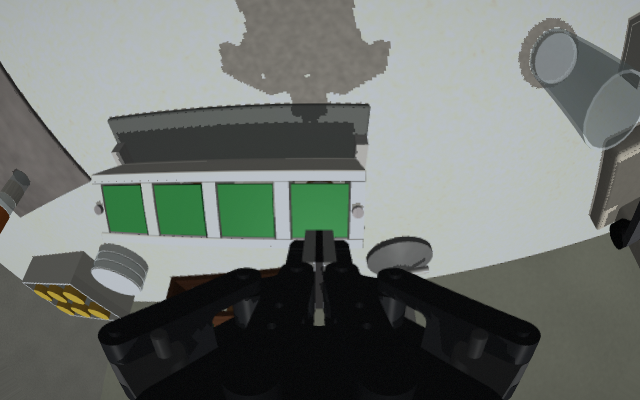

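View pics/top2.png

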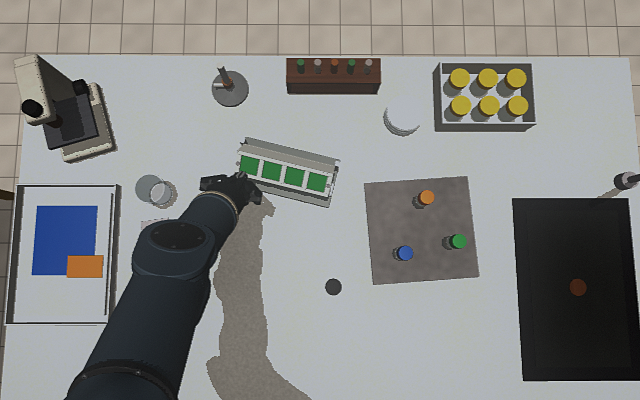

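The wrist view shows all four flaps, at x≈125, 180, 246 and 320 with y≈211. The finger is in line with cell 4. I'll check the predicted positions against this picture.

```bash
cat >> h.py <<'E'
def wproj(c,s,P):
    He=np.array(c['hand_eye']);Rt=R.from_quat(np.roll(s['eef_rot'],-1)).as_matrix()
    pt=(np.array(P)-s['tcp_pos'])@Rt; pc=(pt-He[:3,3])@He[:3,:3]
    th=np.arctan2(np.hypot(pc[:,0],pc[:,1]),pc[:,2]);ph=np.arctan2(pc[:,1],pc[:,0])
    return np.stack([c['cx']+c['fx']*th*np.cos(ph),c['cy']+c['fy']*th*np.sin(ph)],1)
def wray(c,s,uv):
    He=np.array(c['hand_eye']);Rt=R.from_quat(np.roll(s['eef_rot'],-1)).as_matrix()
    x=(uv[0]-c['cx']);y=(uv[1]-c['cy']);r=np.hypot(x,y);th=r/c['fx']
    d=np.array([np.sin(th)*x/r,np.sin(th)*y/r,np.cos(th)])
    return s['tcp_pos']+Rt@He[:3,3], Rt@He[:3,:3]@d
E
python3 - <<'E'
from h import *
from workcell import *
s=state();c=load('wrist2.npz')
bs,m=blobs(c['color'],(45,80,40),(80,255,255),300)
for b in bs: print(b)
for i in (1,2,3,4): print(i,wproj(c,s,[cell(i)+RX*.0015]).round(1))
for b,i in zip(sorted(bs,key=lambda b:b[0][0]),(1,2,3,4)):
    o,d=wray(c,s,b[0]);p=o+d*((cell(i)-o)@RZ)/(d@RZ)-cell(i);print(i,'x,y off centre',(p@RX).round(4),(p@RY).round(4))
E
```

```text
(array([319.5, 208.2]), [291, 183, 58, 55, 2899])
(array([124.8, 208.2]), [103, 185, 45, 48, 1765])
(array([180.2, 209. ]), [154, 184, 53, 52, 2366])
(array([246.1, 209.7]), [217, 184, 58, 53, 2858])
1 [[123.1 207.5]]
2 [[178.1 208.4]]
3 [[244.4 209. ]]
4 [[318.2 209.2]]
1 x,y off centre 0.002 0.0017
2 x,y off centre 0.0019 0.0017
3 x,y off centre 0.002 0.0012
4 x,y off centre 0.0008 0.0009
```

Call:
arm_command([
  {"travel": [0.008, -0.002, -0.014], "dr": [0, 0, 0], "gripper": 0.0},
  {"travel": [0.017, -0.004, -0.028], "dr": [0, 0, 0], "gripper": 0.0},
  {"travel": [0.0252, -0.0069, -0.0431], "dr": [0, 0, 0], "gripper": 0.0},
  {"travel": [0.0252, -0.0069, -0.0431], "dr": [0, 0, 0], "gripper": 0.0},
  {"travel": [0.0252, -0.0069, -0.0431], "dr": [0, 0, 0], "gripper": 0.0},
])

```text
time: 3.0
tcp_pos: [0.6407, 0.1928, 0.0956]
eef_rot: [0.274, 0.118, 0.954, -0.033]
force: [-0.3, 0.2, 0.1]
opening: -0.0002
```

```bash
python3 - <<'E'
from h import *
from workcell import *
s=state();show(s,4);print(s['joint_positions'].round(3))
for d in (-.002,-.005,-.008,-.012): print(d,go(s,tcp_for(4,d)))
E
```

```text
t 3.0 tcp [0.6407 0.1928 0.0956] open -0.0002 F [-0.25  0.2   0.13] Frack [-0.18  0.13  0.26]
tcp in cell [0.0006 0.     0.0219] err [-0.0024  0.0018  0.0001]
[-0.806  0.662  0.368  2.071  1.347  0.172 -0.543]
-0.002 (array([ 0.0062, -0.0016, -0.0113]), array([-0.0024,  0.0018,  0.0001]))
-0.005 (array([ 0.0077, -0.002 , -0.0138]), array([-0.0024,  0.0018,  0.0001]))
-0.008 (array([ 0.0093, -0.0024, -0.0164]), array([-0.0024,  0.0018,  0.0001]))
-0.012 (array([ 0.0113, -0.0029, -0.0198]), array([-0.0024,  0.0018,  0.0001]))
```

Call:
arm_command([
  {"travel": [0.003, -0.0008, -0.006], "dr": [0, 0, 0], "gripper": 0.0},
  {"travel": [0.0062, -0.0016, -0.0113], "dr": [0, 0, 0], "gripper": 0.0},
  {"travel": [0.0077, -0.002, -0.0138], "dr": [0, 0, 0], "gripper": 0.0},
  {"travel": [0.0077, -0.002, -0.0138], "dr": [0, 0, 0], "gripper": 0.0},
  {"travel": [0.0077, -0.002, -0.0138], "dr": [0, 0, 0], "gripper": 0.0},
])

```text
time: 3.62
tcp_pos: [0.6484, 0.191, 0.0822]
eef_rot: [0.274, 0.118, 0.954, -0.032]
force: [-0.0, 0.4, 0.9]
opening: -0.0002
```

```bash
python3 - <<'E'
from h import *
from workcell import *
s=state();show(s,4);print(s['joint_positions'].round(3))
for d in (-.007,-.008,-.012): print(d,go(s,tcp_for(4,d)))
E
```

```text
t 3.62 tcp [0.6484 0.191  0.0822] open -0.0002 F [-0.04  0.43  0.93] Frack [0.37 0.4  0.87]
tcp in cell [0.0002 0.0002 0.0064] err [-0.0026  0.0022 -0.0001]
[-0.78   0.687  0.345  2.063  1.485  0.173 -0.676]
-0.007 (array([ 0.0011, -0.0004, -0.0021]), array([-0.0026,  0.0022, -0.0001]))
-0.008 (array([ 0.0016, -0.0006, -0.003 ]), array([-0.0026,  0.0022, -0.0001]))
-0.012 (array([ 0.0036, -0.0011, -0.0064]), array([-0.0026,  0.0022, -0.0001]))
```

Flap touched (0.9 N). I'll go on in small steps.

Call:
arm_command([
  {"travel": [0.0011, -0.0003, -0.002], "dr": [0, 0, 0], "gripper": 0.0},
  {"travel": [0.002, -0.0006, -0.0035], "dr": [0, 0, 0], "gripper": 0.0},
  {"travel": [0.002, -0.0006, -0.0035], "dr": [0, 0, 0], "gripper": 0.0},
])

```text
time: 4.0
tcp_pos: [0.6505, 0.1905, 0.0787]
eef_rot: [0.274, 0.118, 0.954, -0.032]
force: [-0.8, 0.1, 3.7]
opening: 0.0001
```

```bash
python3 - <<'E'
from h import *
from workcell import *
s=state();show(s,4);print(s['joint_positions'].round(3))
E
```

```text
t 4.0 tcp [0.6505 0.1905 0.0787] open 0.0001 F [-0.77  0.06  3.71] Frack [ 1.32 -0.13  3.55]
tcp in cell [0.0001 0.0002 0.0023] err [-0.0027  0.0022 -0.0002]
[-0.773  0.694  0.341  2.061  1.519  0.173 -0.709]
```

Call:
arm_command([
  {"travel": [0.001, -0.0003, -0.0017], "dr": [0, 0, 0], "gripper": 0.0},
  {"travel": [0.001, -0.0003, -0.0017], "dr": [0, 0, 0], "gripper": 0.0},
  {"travel": [0.001, -0.0003, -0.0017], "dr": [0, 0, 0], "gripper": 0.0},
])

```text
time: 4.38
tcp_pos: [0.6515, 0.1902, 0.0771]
eef_rot: [0.275, 0.118, 0.954, -0.032]
force: [-2.6, 1.2, 4.6]
opening: -0.0001
```

```bash
python3 - <<'E'
from h import *
from workcell import *
s=state();show(s,4);print(s['joint_positions'].round(3)); print(go(s,tcp_for(4,.02)),go(s,tcp_for(3,.02)),go(s,tcp_for(3,.0)))
E
```

```text
t 4.38 tcp [0.6515 0.1902 0.0771] open -0.0001 F [-2.63  1.2   4.56] Frack [0.01 0.52 5.37]
tcp in cell [0.0002 0.0002 0.0004] err [-0.0029  0.0024 -0.0002]
[-0.77   0.697  0.338  2.06   1.535  0.173 -0.725]
(array([-0.0159,  0.0038,  0.0259]), array([-0.0029,  0.0024, -0.0002])) (array([-0.0286, -0.0466,  0.0259]), array([-0.0029,  0.0024, -0.0002])) (array([-0.0183, -0.0492,  0.0089]), array([-0.0029,  0.0024, -0.0002]))
```

The force climbs about 1 N/mm, to 5.4 N at 10.6 mm deep, so there is a pot here. I'll go to cell 3.

Call:
arm_command([
  {"travel": [-0.006, 0.0015, 0.01], "dr": [0, 0, 0], "gripper": 0.0},
  {"travel": [-0.0159, 0.0038, 0.0259], "dr": [0, 0, 0], "gripper": 0.0},
  {"travel": [-0.02, -0.015, 0.0259], "dr": [0, 0, 0], "gripper": 0.0},
  {"travel": [-0.0286, -0.0466, 0.0259], "dr": [-0.003, 0.0024, 0], "gripper": 0.0},
  {"travel": [-0.024, -0.0475, 0.018], "dr": [-0.003, 0.0024, 0], "gripper": 0.0},
  {"travel": [-0.0183, -0.0492, 0.0089], "dr": [-0.003, 0.0024, 0], "gripper": 0.0},
  {"travel": [-0.0155, -0.05, 0.004], "dr": [-0.003, 0.0024, 0], "gripper": 0.0},
  {"travel": [-0.0138, -0.0504, 0.0015], "dr": [-0.003, 0.0024, 0], "gripper": 0.0},
  {"travel": [-0.0138, -0.0504, 0.0015], "dr": [-0.003, 0.0024, 0], "gripper": 0.0},
  {"travel": [-0.0138, -0.0504, 0.0015], "dr": [-0.003, 0.0024, 0], "gripper": 0.0},
])

```text
time: 5.62
tcp_pos: [0.6375, 0.14, 0.0787]
eef_rot: [0.273, 0.117, 0.954, -0.034]
force: [0.0, -0.0, 0.1]
opening: 0.0
```

```bash
python3 - <<'E'
from h import *
from workcell import *
s=state();show(s,3);print(s['joint_positions'].round(3)); print(go(s,tcp_for(3,-.0105)))
E
```

```text
t 5.62 tcp [0.6375 0.14   0.0787] open 0.0 F [ 0.   -0.01  0.13] Frack [ 0.08 -0.01  0.11]
tcp in cell [-0.0002  0.0001  0.0024] err [ 0.0001 -0.0002 -0.0004]
[-0.61   0.648  0.197  2.138  1.837  0.249 -0.944]
(array([ 0.0011, -0.0003, -0.0015]), array([ 0.0001, -0.0002, -0.0004]))
```

Call:
arm_command([
  {"travel": [0.0011, -0.0003, -0.0017], "dr": [0, 0, 0], "gripper": 0.0},
  {"travel": [0.0021, -0.0006, -0.0034], "dr": [0, 0, 0], "gripper": 0.0},
  {"travel": [0.0021, -0.0006, -0.0034], "dr": [0, 0, 0], "gripper": 0.0},
])

```text
time: 6.0
tcp_pos: [0.6396, 0.1395, 0.0751]
eef_rot: [0.273, 0.117, 0.954, -0.034]
force: [-0.6, 0.5, -0.8]
opening: -0.0
```

```bash
python3 - <<'E'
from h import *
from workcell import *
s=state();show(s,3);print(s['joint_positions'].round(3)); print(go(s,tcp_for(3,-.0155)))
E
```

```text
t 6.0 tcp [0.6396 0.1395 0.0751] open -0.0 F [-0.6   0.55 -0.81] Frack [-1.03  0.38 -0.31]
tcp in cell [-0.0002  0.     -0.0017] err [ 0.     -0.0003 -0.0005]
[-0.598  0.655  0.185  2.135  1.852  0.256 -0.957]
(array([ 0.0016, -0.0004, -0.0023]), array([ 0.    , -0.0003, -0.0005]))
```

Tips are at −12.7 mm with no force, so cell 3 is the free one. I'll go on in steps to −29 mm.

Call:
arm_command([
  {"travel": [0.0016, -0.0004, -0.0025], "dr": [0, 0, 0], "gripper": 0.0},
  {"travel": [0.003, -0.0007, -0.005], "dr": [0, 0, 0], "gripper": 0.0},
  {"travel": [0.003, -0.0007, -0.005], "dr": [0, 0, 0], "gripper": 0.0},
])

```text
time: 6.38
tcp_pos: [0.6426, 0.1387, 0.0697]
eef_rot: [0.273, 0.117, 0.954, -0.034]
force: [-1.4, -0.2, -0.9]
opening: 0.0001
```

```bash
python3 - <<'E'
from h import *
from workcell import *
s=state();show(s,3); print(go(s,tcp_for(3,-.029)))
E
```

```text
t 6.38 tcp [0.6426 0.1387 0.0697] open 0.0001 F [-1.43 -0.23 -0.87] Frack [-1.59 -0.57 -0.03]
tcp in cell [-0.0005 -0.     -0.0079] err [ 0.0001 -0.0009 -0.0005]
(array([ 0.0056, -0.0014, -0.0083]), array([ 0.0001, -0.0009, -0.0005]))
```

Call:
arm_command([
  {"travel": [0.0018, -0.0005, -0.003], "dr": [0, 0, 0], "gripper": 0.0},
  {"travel": [0.0036, -0.0009, -0.0055], "dr": [0, 0, 0], "gripper": 0.0},
  {"travel": [0.0056, -0.0014, -0.0085], "dr": [0, 0, 0], "gripper": 0.0},
  {"travel": [0.0056, -0.0014, -0.0085], "dr": [0, 0, 0], "gripper": 0.0},
  {"travel": [0.0056, -0.0014, -0.0085], "dr": [0, 0, 0], "gripper": 0.0},
])

```text
time: 7.0
tcp_pos: [0.6481, 0.1373, 0.0612]
eef_rot: [0.273, 0.117, 0.954, -0.034]
force: [-0.1, 0.0, 0.1]
opening: -0.0002
```

```bash
python3 - <<'E'
from h import *
from workcell import *
s=state();show(s,3);print(s['joint_positions'].round(3))
c=read_camera('wrist');cv2.imwrite('pics/w3.png',c['color'][:,:,::-1])
print('out',go(s,tcp_for(3,.06)))
# bottle: vertical tool, jaw along direction of RY-ish
E
```

```text
t 7.0 tcp [0.6481 0.1373 0.0612] open -0.0002 F [-0.11  0.02  0.14] Frack [-0.02 -0.01  0.18]
tcp in cell [-0.0002 -0.     -0.0182] err [ 0.0001 -0.0011 -0.0005]
[-0.558  0.682  0.143  2.123  1.904  0.279 -0.999]
out (array([-0.0457,  0.0115,  0.0757]), array([ 0.0001, -0.0011, -0.0005]))
```

View pics/w3.png

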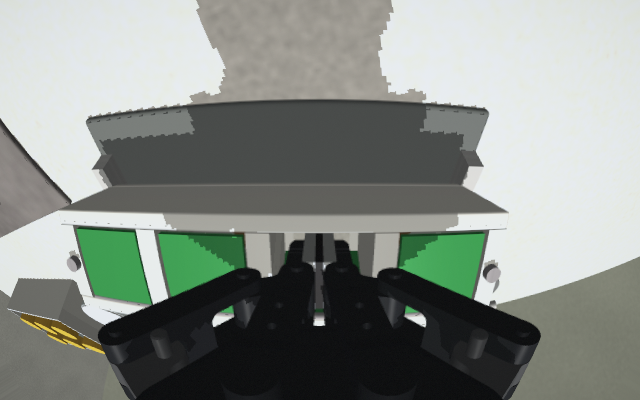

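The picture shows the fingers inside cell 3 with its flap pushed in, and flaps 1, 2 and 4 shut. Now I'll withdraw and go above the green bottle.

Call:
arm_command([
  {"travel": [-0.011, 0.003, 0.018], "dr": [0, 0, 0], "gripper": 0.0},
  {"travel": [-0.027, 0.007, 0.045], "dr": [0, 0, 0], "gripper": 0.0},
  {"travel": [-0.046, 0.0115, 0.08], "dr": [0, 0, 0], "gripper": 0.0},
  {"travel": [-0.06, 0.0, 0.12], "dr": [0.02, 0.08, 0], "gripper": 0.0},
  {"travel": [-0.075, -0.03, 0.15], "dr": [0.04, 0.16, 0], "gripper": 0.0},
  {"travel": [-0.09, -0.07, 0.16], "dr": [0.06, 0.24, 0], "gripper": 0.02},
  {"travel": [-0.105, -0.11, 0.16], "dr": [0.08, 0.32, 0], "gripper": 0.04},
  {"travel": [-0.12, -0.15, 0.16], "dr": [0.1, 0.4, 0], "gripper": 0.06},
  {"travel": [-0.13, -0.19, 0.16], "dr": [0.12, 0.48, 0], "gripper": 0.06},
  {"travel": [-0.14, -0.23, 0.16], "dr": [0.136, 0.542, 0], "gripper": 0.06},
  {"travel": [-0.145, -0.27, 0.16], "dr": [0.136, 0.542, 0], "gripper": 0.06},
  {"travel": [-0.15, -0.31, 0.16], "dr": [0.136, 0.542, 0], "gripper": 0.06},
  {"travel": [-0.155, -0.35, 0.16], "dr": [0.136, 0.542, 0], "gripper": 0.06},
  {"travel": [-0.16, -0.39, 0.16], "dr": [0.136, 0.542, 0], "gripper": 0.06},
  {"travel": [-0.166, -0.408, 0.139], "dr": [0.136, 0.542, 0], "gripper": 0.06},
  {"travel": [-0.166, -0.408, 0.139], "dr": [0.136, 0.542, 0], "gripper": 0.06},
  {"travel": [-0.166, -0.408, 0.139], "dr": [0.136, 0.542, 0], "gripper": 0.06},
])

```text
time: 9.18
tcp_pos: [0.4826, -0.2696, 0.2008]
eef_rot: [-0.0, 0.122, 0.993, 0.0]
force: [-0.0, -0.0, 0.8]
opening: 0.0602
```

```bash
cat >> h.py <<'E'
RV=np.stack([-hx,RY,[0,0,-1.]],1)
E
python3 - <<'E'
from h import *
from workcell import *
s=state();show(s);print(s['joint_positions'].round(3),s['qvel'].round(3))
c=read_camera('wrist');cv2.imwrite('pics/w4.png',c['color'][:,:,::-1]);np.savez('w4.npz',**c)
t=read_camera('top')
b,m=blobs(c['color'],(45,80,30),(80,255,255),100)
for x in b: print(x); o,d=wray(c,s,x[0]); print(o+d*(.091-o[2])/d[2])
for x in blobs(t['color'],(45,80,30),(80,255,255),100)[0]: print('top',x,onz(t,x[0],.091))
print('vert err',go(s,s['tcp_pos'],RV)[1])
E
```

```text
t 9.18 tcp [ 0.4826 -0.2696  0.2008] open 0.0602 F [-0.01 -0.01  0.75] Frack [ 0.39 -0.01  0.64]
[ 0.644  0.448 -0.319  1.812  0.172  0.909  1.575] [-0.01  -0.007 -0.006 -0.005  0.001 -0.004  0.003]
(array([319.1, 194.1]), [300, 173, 39, 43, 1289])
[ 0.48217227 -0.2693883   0.091     ]
(array([628.4, 230.3]), [621, 217, 16, 28, 349])
[0.63042125 0.12039865 0.091     ]
(array([610. , 232.6]), [601, 218, 19, 31, 443])
[0.61828809 0.07231321 0.091     ]
(array([588.1, 235.2]), [577, 220, 23, 32, 561])
[0.60632973 0.02439522 0.091     ]
top (array([248.7, 164.9]), [240, 156, 19, 19, 282]) [0.64985178 0.18755599 0.091     ]
top (array([271.1, 170.5]), [262, 161, 20, 20, 284]) [0.63731945 0.13811854 0.091     ]
top (array([293.8, 176. ]), [284, 167, 21, 19, 279]) [0.62503512 0.0881182  0.091     ]
top (array([316.5, 181.7]), [307, 172, 20, 20, 282]) [0.61232798 0.03821264 0.091     ]
top (array([457.1, 242.6]), [449, 236, 18, 12, 129]) [ 0.47848055 -0.26625895  0.091     ]
vert err [-0.0009 -0.0006 -0.0016]
```

View pics/w4.png

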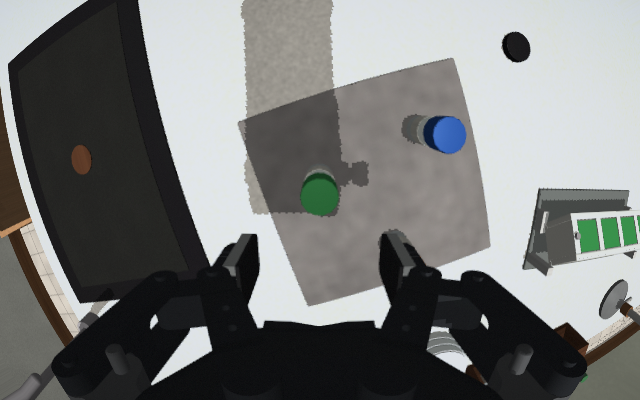

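The wrist picture shows the green cap centred at about (320,195), between the open pads, with blue at (449,135) well clear. Descend and grip.

Call:
arm_command([
  {"travel": [0, -0.0003, -0.03], "dr": [0, 0, 0], "gripper": 0.055},
  {"travel": [0, -0.0003, -0.06], "dr": [0, 0, 0], "gripper": 0.055},
  {"travel": [0, -0.0003, -0.09], "dr": [0, 0, 0], "gripper": 0.055},
  {"travel": [0, -0.0003, -0.115], "dr": [0, 0, 0], "gripper": 0.055},
  {"travel": [0, -0.0003, -0.13], "dr": [0, 0, 0], "gripper": 0.055},
  {"travel": [0, -0.0003, -0.13], "dr": [0, 0, 0], "gripper": 0.055},
  {"travel": [0, -0.0003, -0.13], "dr": [0, 0, 0], "gripper": 0.055},
], force=40)

```text
time: 10.15
tcp_pos: [0.4837, -0.2698, 0.072]
eef_rot: [0.001, 0.121, 0.993, 0.0]
force: [-0.7, -0.2, -0.1]
opening: 0.055
```

```bash
python3 - <<'E'
from h import *
from workcell import *
s=state();show(s)
c=read_camera('wrist');cv2.imwrite('pics/w5.png',c['color'][:,:,::-1])
c=read_camera('scene');cv2.imwrite('pics/s5.png',cv2.resize(c['color'][80:230,190:390,::-1],None,fx=4,fy=4,interpolation=cv2.INTER_CUBIC))
E
```

```text
t 10.15 tcp [ 0.4837 -0.2698  0.072 ] open 0.055 F [-0.67 -0.17 -0.12] Frack [-0.58 -0.33  0.22]
```

View pics/w5.png

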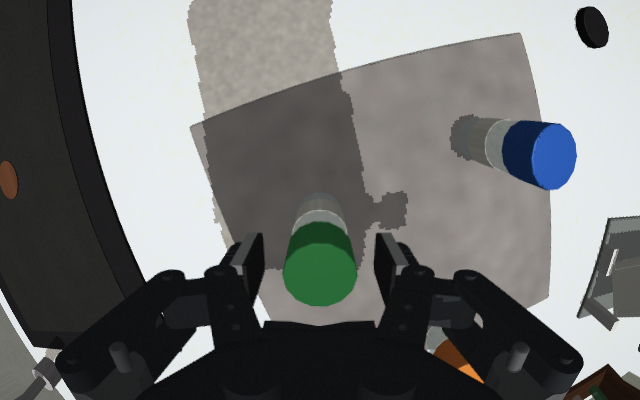

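View pics/s5.png

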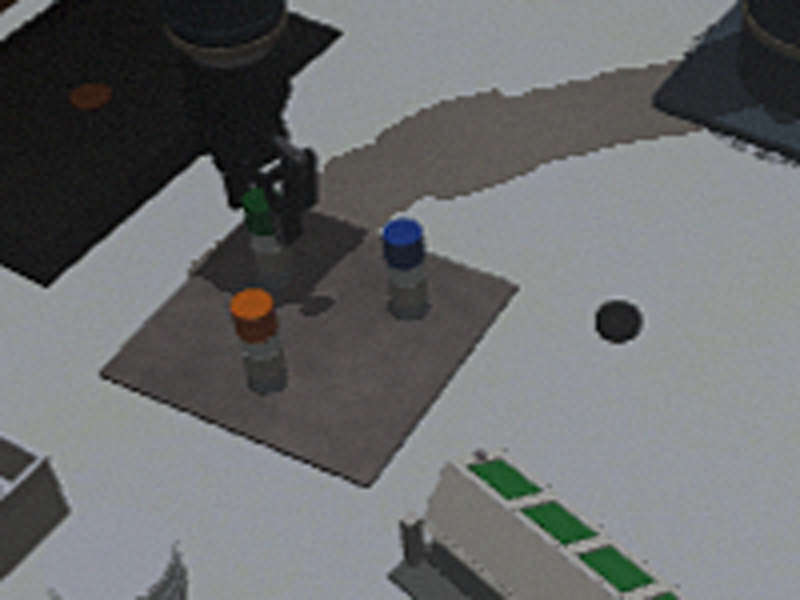

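```bash
python3 - <<'E'
from h import *
from workcell import *
s=state()
img=cv2.imread('pics/w5.png')
c=read_camera('wrist')
hsv=cv2.cvtColor(img,cv2.COLOR_BGR2HSV)
m=cv2.inRange(hsv,(45,80,85),(80,255,255));m[:,:250]=0;m[:,400:]=0
cn=max(cv2.findContours(m,0,2)[0],key=cv2.contourArea)
e=cv2.fitEllipse(cv2.convexHull(cn));print(e)
o,d=wray(c,s,e[0]);p=o+d*(.091-o[2])/d[2];print(p,(p-s['tcp_pos'])@hx,(p-s['tcp_pos'])@RY)
E
```

```text
((319.41387939453125, 274.2486572265625), (63.07075500488281, 73.37085723876953), 88.37781524658203)
[ 0.48359035 -0.26997987  0.091     ] 1.3622360370256837e-05 4.108794726624055e-06
```

Centred to within the measurement. Grip and lift slightly.

Call:
arm_command([
  {"travel": [0, 0, 0], "dr": [0, 0, 0], "gripper": 0.02},
  {"travel": [0, 0, 0], "dr": [0, 0, 0], "gripper": 0.02},
  {"travel": [0, 0, 0], "dr": [0, 0, 0], "gripper": 0.02},
  {"travel": [0, 0, 0], "dr": [0, 0, 0], "gripper": 0.02},
  {"travel": [0, 0, 0], "dr": [0, 0, 0], "gripper": 0.02},
  {"travel": [0, 0, 0.01], "dr": [0, 0, 0], "gripper": 0.02},
  {"travel": [0, 0, 0.03], "dr": [0, 0, 0], "gripper": 0.02},
  {"travel": [0, 0, 0.06], "dr": [0, 0, 0], "gripper": 0.02},
  {"travel": [0, 0, 0.1], "dr": [0, 0, 0], "gripper": 0.02},
  {"travel": [0, 0, 0.14], "dr": [0, 0, 0], "gripper": 0.02},
  {"travel": [0, 0, 0.15], "dr": [0, 0, 0], "gripper": 0.02},
  {"travel": [0, 0, 0.15], "dr": [0, 0, 0], "gripper": 0.02},
], force=40)

```text
time: 11.8
tcp_pos: [0.4834, -0.2701, 0.2224]
eef_rot: [0.001, 0.121, 0.993, -0.0]
force: [-1.1, -0.6, -1.1]
opening: 0.0307
```

```bash
python3 - <<'E'
from h import *
from workcell import *
s=state();show(s);print(s['joint_positions'].round(3))
c=read_camera('wrist');cv2.imwrite('pics/w6.png',c['color'][:,:,::-1])
# hover over cell 3: bottle underside 30 mm above the mouth -> tcp at 0.03 + (0.072-0.006)
print(go(s,cell(3)+RZ*(.066+.03)), cell(3)+RZ*.096)
E
```

```text
t 11.8 tcp [ 0.4834 -0.2701  0.2224] open 0.0307 F [-1.06 -0.62 -1.11] Frack [-1.33 -0.86 -0.48]
[ 0.651  0.426 -0.328  1.784  0.163  0.956  1.584]
(array([ 0.1061,  0.4221, -0.0643]), array([-0.1343, -0.5398, -0.002 ])) [0.58953421 0.15198892 0.15811774]
```

View pics/w6.png

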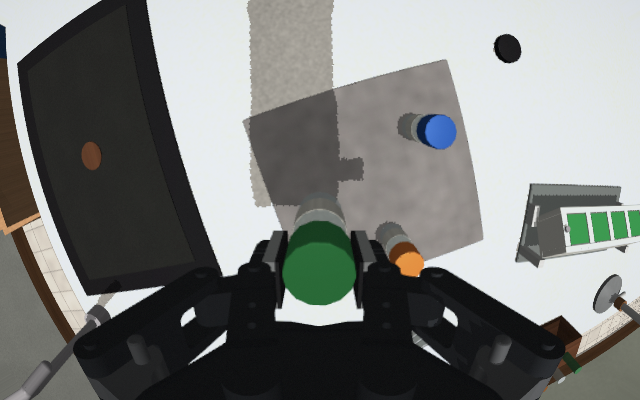

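The bottle is held upright in the pads (cap at about (320,270)). Carry it over to cell 3 and tilt it.

Call:
arm_command([
  {"travel": [0.005, 0.03, 0.01], "dr": [0, 0, 0], "gripper": 0.02},
  {"travel": [0.012, 0.065, 0.02], "dr": [0, 0, 0], "gripper": 0.02},
  {"travel": [0.02, 0.105, 0.02], "dr": [0, 0, 0], "gripper": 0.02},
  {"travel": [0.03, 0.145, 0.02], "dr": [0, 0, 0], "gripper": 0.02},
  {"travel": [0.04, 0.185, 0.02], "dr": [0, 0, 0], "gripper": 0.02},
  {"travel": [0.05, 0.225, 0.02], "dr": [-0.017, -0.067, 0], "gripper": 0.02},
  {"travel": [0.06, 0.26, 0.02], "dr": [-0.034, -0.135, 0], "gripper": 0.02},
  {"travel": [0.065, 0.295, 0.02], "dr": [-0.05, -0.2, 0], "gripper": 0.02},
  {"travel": [0.07, 0.33, 0.02], "dr": [-0.067, -0.27, 0], "gripper": 0.02},
  {"travel": [0.075, 0.36, 0.02], "dr": [-0.084, -0.34, 0], "gripper": 0.02},
  {"travel": [0.08, 0.39, 0.01], "dr": [-0.1, -0.41, 0], "gripper": 0.02},
  {"travel": [0.085, 0.415, 0], "dr": [-0.117, -0.47, 0], "gripper": 0.02},
  {"travel": [0.09, 0.422, -0.015], "dr": [-0.1343, -0.5398, -0.002], "gripper": 0.02},
  {"travel": [0.096, 0.422, -0.04], "dr": [-0.1343, -0.5398, -0.002], "gripper": 0.02},
  {"travel": [0.106, 0.422, -0.0643], "dr": [-0.1343, -0.5398, -0.002], "gripper": 0.02},
  {"travel": [0.106, 0.422, -0.0643], "dr": [-0.1343, -0.5398, -0.002], "gripper": 0.02},
  {"travel": [0.106, 0.422, -0.0643], "dr": [-0.1343, -0.5398, -0.002], "gripper": 0.02},
])

```text
time: 13.98
tcp_pos: [0.5885, 0.1519, 0.1569]
eef_rot: [0.272, 0.117, 0.954, -0.034]
force: [0.1, -0.3, -0.5]
opening: 0.0308
```

```bash
python3 - <<'E'
from h import *
from workcell import *
s=state();show(s,3);print(s['joint_positions'].round(3))
c=read_camera('wrist');cv2.imwrite('pics/w7.png',c['color'][:,:,::-1])
c=read_camera('scene');cv2.imwrite('pics/s7.png',cv2.resize(c['color'][130:280,230:430,::-1],None,fx=4,fy=4,interpolation=cv2.INTER_CUBIC))
for u in (.005,-.01,-.03): print(u,go(s,cell(3)+RZ*(.066+u)))
E
```

```text
t 13.97 tcp [0.5885 0.1519 0.1569] open 0.0308 F [ 0.11 -0.3  -0.51] Frack [-0.11 -0.26 -0.53]
tcp in cell [-0.0015 -0.0003  0.0955] err [-0.     -0.0027 -0.0003]
[-0.58   0.456  0.04   2.171  1.303  0.382 -0.427]
0.005 (array([ 0.0139, -0.0031, -0.02  ]), array([-0.    , -0.0027, -0.0003]))
-0.01 (array([ 0.0216, -0.0051, -0.0327]), array([-0.    , -0.0027, -0.0003]))
-0.03 (array([ 0.0319, -0.0076, -0.0497]), array([-0.    , -0.0027, -0.0003]))
```

View pics/w7.png

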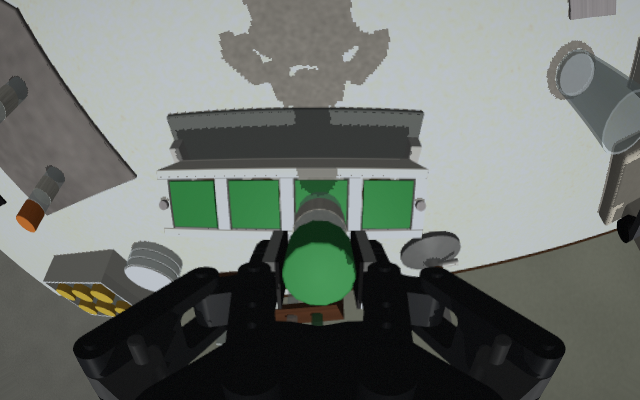

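View pics/s7.png

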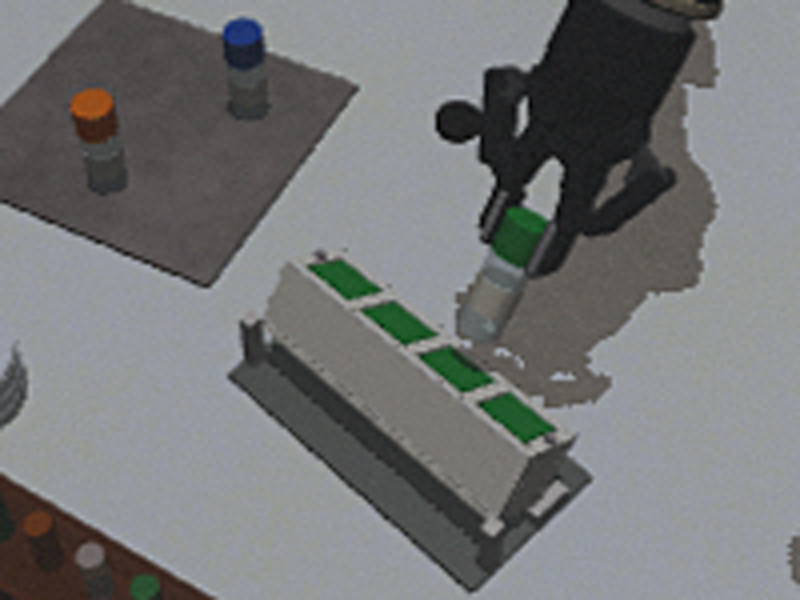

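Aligned with cell 3's flap (wrist view: bottle below at (320,210) over the flap). Insert slowly.

Call:
arm_command([
  {"travel": [0.006, -0.0015, -0.01], "dr": [0, 0, 0], "gripper": 0.02},
  {"travel": [0.0132, -0.003, -0.0205], "dr": [0, 0, 0], "gripper": 0.02},
  {"travel": [0.0162, -0.0037, -0.0255], "dr": [0, 0, 0], "gripper": 0.02},
  {"travel": [0.0187, -0.0044, -0.0297], "dr": [0, 0, 0], "gripper": 0.02},
  {"travel": [0.0211, -0.0051, -0.0335], "dr": [0, 0, 0], "gripper": 0.02},
  {"travel": [0.0211, -0.0051, -0.0335], "dr": [0, 0, 0], "gripper": 0.02},
])

```text
time: 14.82
tcp_pos: [0.6099, 0.147, 0.1241]
eef_rot: [0.273, 0.118, 0.954, -0.033]
force: [-0.9, -0.5, -1.6]
opening: 0.0311
```

```bash
python3 - <<'E'
from h import *
from workcell import *
s=state();show(s,3);print(s['joint_positions'].round(3))
for u in (-.02,-.03,-.04): print(u,go(s,cell(3)+RZ*(.066+u)-.001*RX))
E
```

```text
t 14.82 tcp [0.6099 0.147  0.1241] open 0.0311 F [-0.86 -0.51 -1.61] Frack [-1.45 -0.71 -0.98]
tcp in cell [-0.0003  0.0001  0.056 ] err [-0.0012 -0.0016 -0.0001]
[-0.572  0.534  0.077  2.16   1.493  0.333 -0.604]
-0.02 (array([ 0.0046, -0.0012, -0.0089]), array([-0.0012, -0.0016, -0.0001]))
-0.03 (array([ 0.0097, -0.0025, -0.0174]), array([-0.0012, -0.0016, -0.0001]))
-0.04 (array([ 0.0148, -0.0038, -0.0259]), array([-0.0012, -0.0016, -0.0001]))
```

Call:
arm_command([
  {"travel": [0.0023, -0.0006, -0.0045], "dr": [0, 0, 0], "gripper": 0.02},
  {"travel": [0.0046, -0.0012, -0.0089], "dr": [0, 0, 0], "gripper": 0.02},
  {"travel": [0.0072, -0.0018, -0.013], "dr": [0, 0, 0], "gripper": 0.02},
  {"travel": [0.0097, -0.0025, -0.0174], "dr": [0, 0, 0], "gripper": 0.02},
  {"travel": [0.0097, -0.0025, -0.0174], "dr": [0, 0, 0], "gripper": 0.02},
])

```text
time: 15.45
tcp_pos: [0.6196, 0.1442, 0.1062]
eef_rot: [0.273, 0.118, 0.954, -0.033]
force: [-0.2, -0.2, -0.6]
opening: 0.0311
```

```bash
python3 - <<'E'
from h import *
from workcell import *
s=state();show(s,3);print(s['joint_positions'].round(3))
for u in (-.04,-.046,-.05): print(u,go(s,cell(3)+RZ*(.066+u)-.001*RX))
E
```

```text
t 15.45 tcp [0.6196 0.1442 0.1062] open 0.0311 F [-0.18 -0.17 -0.56] Frack [-0.41 -0.2  -0.4 ]
tcp in cell [-0.0012 -0.0002  0.0355] err [-0.0008 -0.0021  0.0001]
[-0.553  0.574  0.073  2.154  1.602  0.327 -0.707]
-0.04 (array([ 0.0051, -0.001 , -0.0079]), array([-0.0008, -0.0021,  0.0001]))
-0.046 (array([ 0.0082, -0.0018, -0.013 ]), array([-0.0008, -0.0021,  0.0001]))
-0.05 (array([ 0.0102, -0.0023, -0.0164]), array([-0.0008, -0.0021,  0.0001]))
```

Call:
arm_command([
  {"travel": [0.0025, -0.0005, -0.004], "dr": [0, 0, 0], "gripper": 0.02},
  {"travel": [0.0051, -0.001, -0.0079], "dr": [0, 0, 0], "gripper": 0.02},
  {"travel": [0.0066, -0.0014, -0.0105], "dr": [0, 0, 0], "gripper": 0.02},
  {"travel": [0.0082, -0.0018, -0.013], "dr": [0, 0, 0], "gripper": 0.02},
  {"travel": [0.0082, -0.0018, -0.013], "dr": [0, 0, 0], "gripper": 0.02},
  {"travel": [0.0082, -0.0018, -0.013], "dr": [0, 0, 0], "gripper": 0.02},
])

```text
time: 16.2
tcp_pos: [0.6278, 0.1424, 0.0932]
eef_rot: [0.272, 0.118, 0.954, -0.034]
force: [-0.6, 0.4, -1.4]
opening: 0.0308
```

```bash
python3 - <<'E'
from h import *
from workcell import *
s=state();show(s,3);print(s['joint_positions'].round(3))
for u in (-.049,-.05,-.052): print(u,go(s,cell(3)+RZ*(.066+u)-.001*RX))
E
```

```text
t 16.2 tcp [0.6278 0.1424 0.0932] open 0.0308 F [-0.62  0.37 -1.42] Frack [-1.34  0.21 -0.84]
tcp in cell [-0.001  -0.0001  0.02  ] err [-0.0008 -0.0022  0.0001]
[-0.531  0.603  0.059  2.145  1.674  0.331 -0.772]
-0.049 (array([ 0.0016, -0.0003, -0.0026]), array([-0.0008, -0.0022,  0.0001]))
-0.05 (array([ 0.0021, -0.0005, -0.0034]), array([-0.0008, -0.0022,  0.0001]))
-0.052 (array([ 0.0031, -0.0007, -0.0051]), array([-0.0008, -0.0022,  0.0001]))
```

Underside is at about −46 mm with no floor contact yet. Step on until the floor pushes back.

Call:
arm_command([
  {"travel": [0.0008, -0.0002, -0.0013], "dr": [0, 0, 0], "gripper": 0.02},
  {"travel": [0.0016, -0.0003, -0.0026], "dr": [0, 0, 0], "gripper": 0.02},
  {"travel": [0.0016, -0.0003, -0.0026], "dr": [0, 0, 0], "gripper": 0.02},
])

```text
time: 16.58
tcp_pos: [0.6292, 0.1422, 0.0909]
eef_rot: [0.273, 0.118, 0.954, -0.033]
force: [-5.0, 0.7, 6.3]
opening: 0.0307
```

```bash
python3 - <<'E'
from h import *
from workcell import *
s=state();show(s,3)
E
```

```text
t 16.57 tcp [0.6292 0.1422 0.0909] open 0.0307 F [-4.99  0.73  6.27] Frack [-0.93 -0.51  7.98]
tcp in cell [-0.001   0.0002  0.0174] err [-0.0011 -0.0018 -0.0001]
```

Floor felt: 8 N axial at about −48.6 mm. I'll look before releasing.

```bash
python3 - <<'E'
from h import *
from workcell import *
c=read_camera('wrist');cv2.imwrite('pics/w8.png',c['color'][:,:,::-1])
c=read_camera('scene');cv2.imwrite('pics/s8.png',cv2.resize(c['color'][130:280,230:430,::-1],None,fx=4,fy=4,interpolation=cv2.INTER_CUBIC))
E
```

```text
(no output)
```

View pics/w8.png

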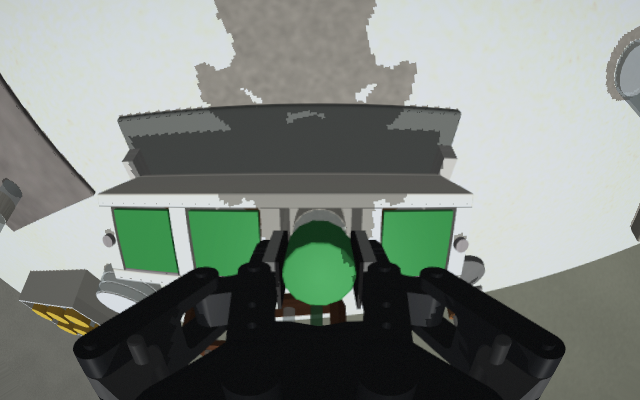

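View pics/s8.png

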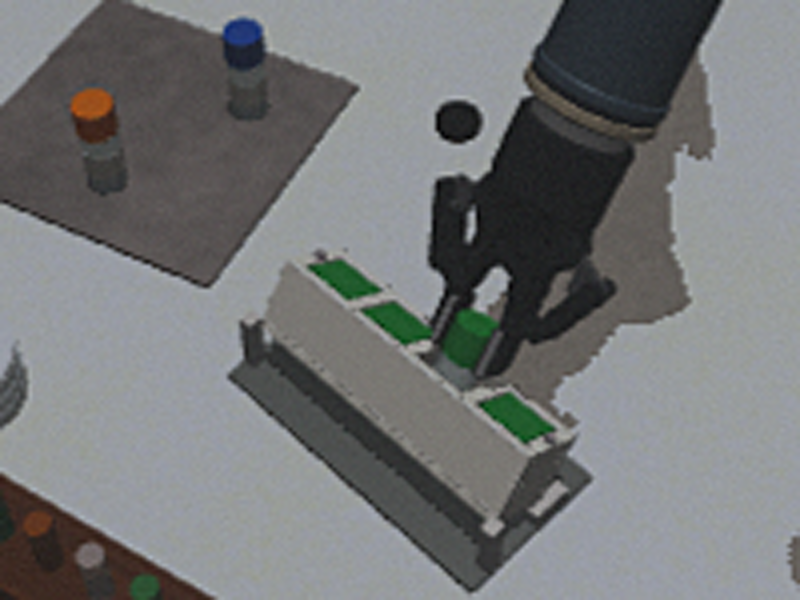

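Both views show the bottle sunk in cell 3, with only the cap and a sliver of glass above the mouth. Release and withdraw along the cell axis.

Call:
arm_command([
  {"travel": [0, 0, 0], "dr": [0, 0, 0], "gripper": 0.036},
  {"travel": [0, 0, 0], "dr": [0, 0, 0], "gripper": 0.042},
  {"travel": [0, 0, 0], "dr": [0, 0, 0], "gripper": 0.06},
  {"travel": [0, 0, 0], "dr": [0, 0, 0], "gripper": 0.06},
  {"travel": [0, 0, 0], "dr": [0, 0, 0], "gripper": 0.06},
  {"travel": [-0.005, 0.0013, 0.0085], "dr": [0, 0, 0], "gripper": 0.06},
  {"travel": [-0.015, 0.004, 0.026], "dr": [0, 0, 0], "gripper": 0.06},
  {"travel": [-0.03, 0.008, 0.052], "dr": [0, 0, 0], "gripper": 0.06},
  {"travel": [-0.05, 0.013, 0.086], "dr": [0, 0, 0], "gripper": 0.06},
  {"travel": [-0.07, 0.018, 0.12], "dr": [0, 0, 0], "gripper": 0.06},
  {"travel": [-0.09, 0.023, 0.15], "dr": [0, 0, 0], "gripper": 0.06},
  {"travel": [-0.09, 0.023, 0.15], "dr": [0, 0, 0], "gripper": 0.06},
  {"travel": [-0.09, 0.023, 0.15], "dr": [0, 0, 0], "gripper": 0.06},
])

```text
time: 18.3
tcp_pos: [0.5393, 0.1649, 0.2406]
eef_rot: [0.273, 0.118, 0.954, -0.033]
force: [-0.1, -0.1, -0.1]
opening: 0.0603
```

```bash
python3 - <<'E'
from h import *
from workcell import *
s=state();show(s,3)
w=read_camera('wrist');cv2.imwrite('pics/w9.png',w['color'][:,:,::-1])
c=read_camera('scene');cv2.imwrite('pics/s9.png',cv2.resize(c['color'][130:280,230:430,::-1],None,fx=4,fy=4,interpolation=cv2.INTER_CUBIC))
for dz in (.035,.036,.037):
  print(wproj(w,s,[cell(3)+RZ*dz]).round(1))
print('mouth',wproj(w,s,[cell(3)]).round(1))
E
```

```text
t 18.3 tcp [0.5393 0.1649 0.2406] open 0.0603 F [-0.08 -0.1  -0.1 ] Frack [-0.1  -0.12 -0.05]
tcp in cell [-0.0002  0.0003  0.1934] err [-0.0009 -0.0017  0.0002]
[[318.6 181.7]]
[[318.6 181.9]]
[[318.6 182.2]]
mouth [[318.6 174.7]]
```

View pics/w9.png

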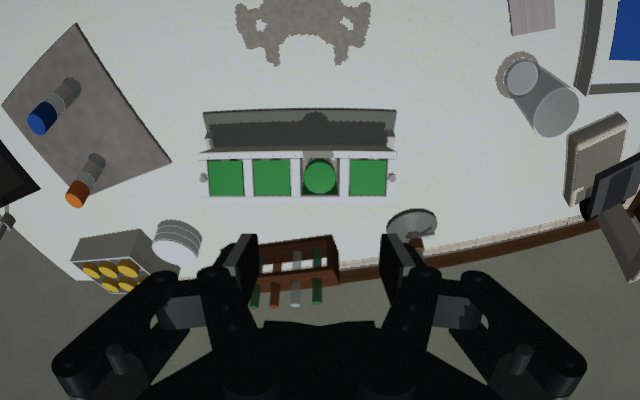

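View pics/s9.png

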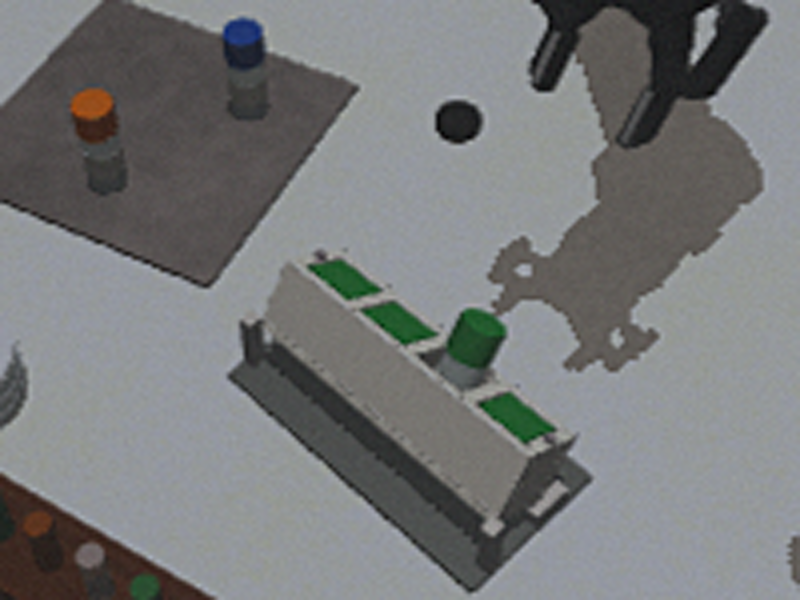

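Wrist view: cap at (320,177), about 5 px (3–4 mm) to the lower-wall side of the axis. One check of depth and lean by two-view triangulation before handing in.

```bash
python3 - <<'E'
from h import *
from workcell import *
s=state();cs={n:read_camera(n) for n in('top','scene','wrist')}
def top(c,box,v):
    hsv=cv2.cvtColor(c['color'],cv2.COLOR_RGB2HSV);m=cv2.inRange(hsv,np.array((45,80,v)),np.array((80,255,255)))
    x0,y0,x1,y1=box;k=np.zeros_like(m);k[y0:y1,x0:x1]=m[y0:y1,x0:x1]
    cn=max(cv2.findContours(k,0,2)[0],key=cv2.contourArea);return cv2.fitEllipse(cn)
ew=top(cs['wrist'],(302,150,338,197),100);print('w',ew)
sc=cs['scene'];h=sc['color'][200:235,335:362]; cv2.imwrite('pics/z.png',cv2.resize(h[:,:,::-1],None,fx=20,fy=16,interpolation=0))
o,d=wray(cs['wrist'],s,ew[0])
# scene cap top: from enlarged pic (482,324)/4 + (230,130)
o2,d2=ray(sc,(230+482/4,130+326/4))
k=np.linalg.lstsq(np.stack([d,-d2],1),o2-o,rcond=None)[0];a=o+k[0]*d;b=o2+k[1]*d2
p=(a+b)/2-cell(3);print('gap',np.linalg.norm(a-b),'cap top in cell',p@RX,p@RY,p@RZ)
for n,u in(('w',(o,d)),):
    q=u[0]+u[1]*((cell(3)+RZ*.036-u[0])@RZ)/(u[1]@RZ)-cell(3);print('at 36mm',q@RX,q@RY)
for nm,lo,hi in [('blue',(108,120,60),(125,255,255)),('orange',(5,150,80),(15,255,255))]:
    print(nm,[x[0] for x in blobs(cs['top']['color'],lo,hi)[0]])
E
```

```text
w ((319.7275085449219, 178.43064880371094), (30.408397674560547, 31.13689613342285), 78.45801544189453)
gap 0.0019389625566247906 cap top in cell -0.003820739003261724 0.0015245757133593924 0.03277290237188286
at 36mm -0.004116662690776216 0.0006215251700439704
blue [array([ 62. , 236.5]), array([405.1, 252.5])]
orange [array([334.4,  61.4]), array([428.7, 195.2]), array([ 84.4, 266. ])]
```

```bash
python3 -c "
from workcell import *
close_job(); print(state()['time'])"
```

```text
the job is handed in; nothing more can be done
the job is handed in; nothing more can be done
```

The green-capped bottle stands released in cell 3, the free cell, and I have handed the job in. It took about 18.6 s of the 58 s allowed; the hand-in gives no verdict.

- **Feeling:** With the fingers shut, cell 4 pushed back about 1 N/mm, up to 5.4 N, so I took it as a pot and withdrew. Cell 3 gave no resistance, and the fingertips went 29 mm below its mouth. The bottle had not been touched by then. I did not feel cells 1 and 2.
- **Placing:** I gripped the bottle by its cap, lifted it to about 0.155 m, tilted it and pushed it through cell 3's flap. The floor pushed back with 8 N at about 49 mm deep. I then released it and withdrew along the cell's axis.
- **Last checks:** The cap top measures 33 mm above the mouth, where 35 mm is expected for a bottle standing on the floor; the cameras are good to about 2 mm. The cap sits about 4 mm to the downslope side of the cell's axis and within 1.5 mm along the row, so the lean is only a few degrees.
- **Bystanders:** The blue and orange caps are within 1 px of where they were at the start. I did not measure the beaker, dishes, spare cap or spatula afterwards; the arm never came near them. The gripper is clear, with no contact force.
- **Disagreement:** The flap plane came out 2 mm lower by triangulation than its stated height, which is within the calibration error.

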